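# Take the battery pack out of the push-push dock and park the cradle

### The arm

A 6-joint arm with a two-finger parallel gripper is mounted at the origin on the work surface. World frame = base frame: x ahead of the robot, y to its left, z up, the work surface at z = 0. Lengths are in m, angles in degrees, forces in N, time in s.
With the tool pointing down it reaches from about 0.25 to 0.725 m from the base axis. Payload 9.7 kg.
Tool frame: the origin (TCP) lies midway between the tips of the shut fingers; the grasp point (between the pads) lies 19 mm behind it (bot.grasp_offset is the distance from the TCP to the grasp point, in m); z points along the fingers, x is the direction in which the jaws open and shut, and the axes are right-handed (so a half turn about z gives the same grasp; the last joint's range is limited). The gripper opens to 85 mm and grips with 20 to 120 N. Pads are 22 mm wide; open, the fingers measure 114 mm over their backs; the gripper's body (76 mm by 85 mm) begins 54 mm behind the grasp point. The pads swing forward as they close: fully open they stand 13 mm farther back than shut.
Start: joints at [74.886, 4.979, 10.078, 95.1, 0, 90], TCP at [0.143, 0.531, 0.231] pointing down, gripper open.
Joint ranges: [-179.16, 179.16], [-48.56, 103.87], [-65.8, 70.77], [-126.05, 130.52], [-82.76, 87.17], [-180, 180]. Speed limits (degrees/s): [127.2, 127.2, 147.25, 180, 180, 180].

### API

Orientations are given as [roll, pitch, yaw] about the fixed x, y, z axes, in that order (R = Rz(yaw) Ry(pitch) Rx(roll)).
In Python, from workcell import bot gives the robot as it stands.
- The arm moves only by the tool send_rows, never from a script. Its argument "targets" is a list of rows, each a list of 5 numbers: the closure, from 0 (fully open) to 1 (shut), then the shift along the world's x, y, z in mm, then the turn about the world's z in degrees. A call has 1 to 10 rows; each row is the pose to reach, as a shift and turn from the pose commanded when the call began; what a row does not reach only later rows make up. A row lasts 1/8 s, in which the tool goes at most 62.5 mm and 10.7 degrees, less where a joint would pass 70% of its speed; a pose out of reach is approached as far as the arm can. A call with a gripper value outside its range is refused whole. The fingers move at their own pace and stop on an object; "squeeze" is the grip in N (left out, the last holds). Time passes only in rows, so rows that repeat a pose let the fingers close. It gives the time, the measured TCP pose, the force and the opening at its end, in the units of the state.
- bot.get_obs(): the state, without advancing time (a new reading comes with each control period).
- bot.camera(name): name is "scene" or "top" or "wrist"; returns a dict with "pixels" (420x560x3 uint8, red, green, blue), "intrinsics" (3x3 intrinsics, pixels), "view" (4x4, takes a point from world to camera coordinates); the wrist camera has in their place "mount" (4x4, takes a point from camera to tool coordinates, whose origin is the TCP and whose axes are the tool frame's). Camera axes: x right, y down, z forward; pixel columns grow to the right and rows downward; lengths in m; the calibration is good to about 2 mm. A picture is of the moment at which its call begins: read the wrist's pose just before it. There is no depth.
- bot.job_done(): hands the job in, once; it reports no verdict.
The state is a dict: "time": time; "q": joint angles; "qd": joint speeds; "joint_efforts": joint torques, N m; "ee_pos": TCP position; "tcp_rot": TCP orientation; "wrist_force": force on the tool from outside, world axes, zero at the start; "torque": the same for the moment, N m; "opening": finger opening in m.
Only numpy, scipy, OpenCV 4.12 (cv2) and the standard library are available. Lean on these libraries where they do the work, as an engineer would, in place of code of your own. Each camera call takes 0.05 s, during which the arm holds its last target.

### The job

The battery pack is latched down in the bench dock. Press it down so that the catch lets go and it rises, lift it out and set it down flat in the shallow metal tray, then press the empty cradle down until it catches and stays down. Press by feel, just far enough for the catch, never hard against its stop, and leave the other tools where they are.

Things in the scene. Friction and masses are not known exactly. Their poses are not given: they have to be found in the camera images.
- dock: Fixed grey bench charging dock with a rectangular well open at the top, 52 x 78 mm inside (x by y of the dock), 12 mm walls (76 x 102 mm outside), rim 60 mm above the bench; behind it (+x of the dock) a lower hump 50 mm long, 40 mm high. Origin: centre of the well, at the bench surface; z up.
- cradle: The dock's sprung push-push cradle: black plate 50 x 76 mm, 5 mm thick, with brass strips, sliding straight up and down in the well and carrying the pack. Origin: centre of its top face; axes as the dock. Up (released) its top is 15 mm below the rim; latched it is 21 to 27 mm lower. The spring pushes up with 6 N when up, 11 N when latched, 12 N at the stop, less the pack's weight, damped by 0.7 N per 10 mm/s.
- cradle_face (a point): Centre of the cradle's top face, the place to press. Pressing about 4 mm past the latched height works the catch: from up, it then stays down when let go; from latched, it rises when let go. Less does nothing. 1 mm further is a stop. These heights differ by up to 2.6 mm either way between docks and are not given: feel for the stop. Over 35 N on the cradle damages it.
- pack: Black battery pack, a block 50 x 76 x 36 mm (x, y, z) with a grey panel on its flat top, 0.26 to 0.42 kg. Origin: centre of its underside, z up. It stands loose on the cradle with 1 mm play in the well, axes as the dock's. Latched, its top is 0 to 5 mm below the rim and cannot be gripped; released, it stands 21 mm out and can be gripped across its 50 mm (x).
- tray: Fixed shallow aluminium tray, open on top, 170 x 150 mm outside (x, y), 17 mm high, 5 mm walls and floor. Origin: centre of its underside, on the bench.
- screwdriver: Bystander: screwdriver 200 mm long lying on the bench, along its x; handle 26 mm thick. Origin under its middle.
- oil: Bystander: small oil bottle standing on the bench, 44 mm across, 110 mm high. Origin: centre of its underside.
- wrench: Bystander: wrench 170 mm long lying on the bench, along its x. Origin under its middle.
There are look-alikes about, which are no part of the job. What is shaped like the pack but blue or yellow is not meant.

How it is judged:
By the outcome, as a careful person would: the job done as asked, in the order asked, and still so for the second after the job is handed in, with the robot touching nothing.
It also fails if it takes over 54 s, if anything falls off the work surface, if the arm or the gripper's body presses on something with over 40 N, if the wrist force passes 120 N, or if a joint passes its speed limit or range.

## Working session

There is one attempt and no reset: what is moved stays moved. The work goes in short steps, Python scripts to look and compute and a tool call to move; the robot and the scene stay as the last step left them, time stands still between calls to the robot, and variables do not carry over. Pictures are saved under pics/ and viewed, and the job is handed in when it is done.

Besides the shell and the picture viewer there is one more tool, called as name(argument=value, ...) on one line, values as JSON. send_rows: Moves the arm, as the interface text tells. Its arguments: {"type":"object","properties":{"targets":{"type":"array","items":{"type":"array","items":{"type":"number"}}},"squeeze":{"type":"number"}},"required":["targets"]}

```bash
ls; mkdir -p pics
python3 - <<'E'
from workcell import bot
import cv2
print(bot.get_obs())
for n in ("top","scene"):
    c=bot.camera(n); cv2.imwrite(f"pics/{n}0.png",c["pixels"][:,:,::-1]); print(n,c["intrinsics"],c["view"])
E
```

```text
pics
{'time': 0.0, 'q': array([7.48875003e+01, 5.01021489e+00, 1.00361333e+01, 9.50999534e+01,
       2.16448700e-03, 8.99994876e+01]), 'qd': array([-0.07389277, -0.06583635,  0.04195987,  0.01235888,  0.01606147,
       -0.04625142]), 'joint_efforts': array([ 2.57575475e-04, -5.20387316e+01,  4.64804614e+01,  1.61174114e-02,
        4.48081209e-05,  5.13995246e-06]), 'ee_pos': array([0.14332472, 0.53076594, 0.23060661]), 'tcp_rot': array([-1.79997835e+02,  7.40349321e-02,  7.48880127e+01]), 'wrist_force': array([ 0.29207585, -0.65905207,  0.22316827]), 'torque': array([ 0.0058105 , -0.03489823, -0.05413937]), 'opening': 0.08516706827152941}
top [[543.92041346   0.         280.76236523]
 [  0.         543.92041346 212.49785204]
 [  0.           0.           1.        ]] [[ 0.02565721 -0.9996693   0.00172983 -0.0085893 ]
 [-0.9886801  -0.02563098 -0.14783342  0.57970352]
 [ 0.14782886  0.00208275 -0.98901076  0.99459554]
 [ 0.          0.          0.          1.        ]]
scene [[520.18078409   0.         273.19787896]
 [  0.         520.18078409 207.87328711]
 [  0.           0.           1.        ]] [[ 0.27608604  0.96099499 -0.01628284 -0.1475423 ]
 [ 0.81057597 -0.24190857 -0.53333557 -0.43285397]
 [-0.51647177  0.13404803 -0.84574703  1.2545871 ]
 [ 0.          0.          0.          1.        ]]
```

View pics/top0.png

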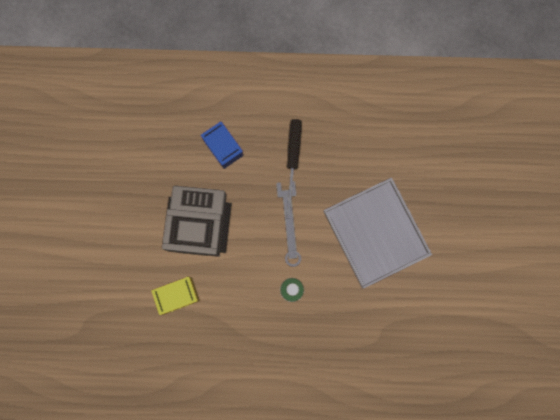

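View pics/scene0.png

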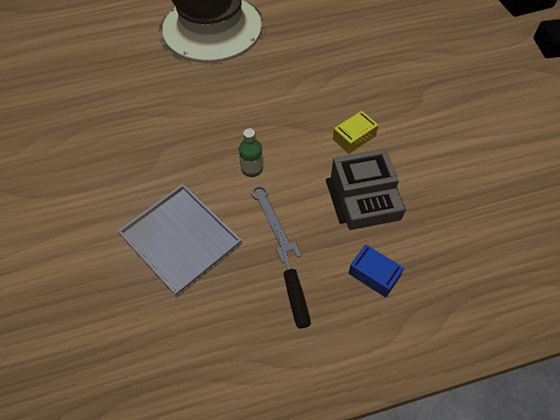

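The top view shows the grey dock with the black, grey-panelled pack at about (193,225). The tray is at (378,233), a blue look-alike at (222,145) and a yellow one at (175,296). Only the black block inside the dock fits the description. I'll enlarge to confirm and measure.

Run:
```python
import cv2
a=cv2.imread("pics/top0.png")
cv2.imwrite("pics/dockcrop.png",cv2.resize(a[175:265,145:245],None,fx=6,fy=6,interpolation=cv2.INTER_CUBIC))
cv2.imwrite("pics/traycrop.png",cv2.resize(a[170:295,315:440],None,fx=4.8,fy=4.8,interpolation=cv2.INTER_CUBIC))
b=cv2.imread("pics/scene0.png")
cv2.imwrite("pics/dockcrop2.png",cv2.resize(b[140:235,320:410],None,fx=6,fy=6,interpolation=cv2.INTER_CUBIC))
```

```text
(no output)
```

View pics/dockcrop.png

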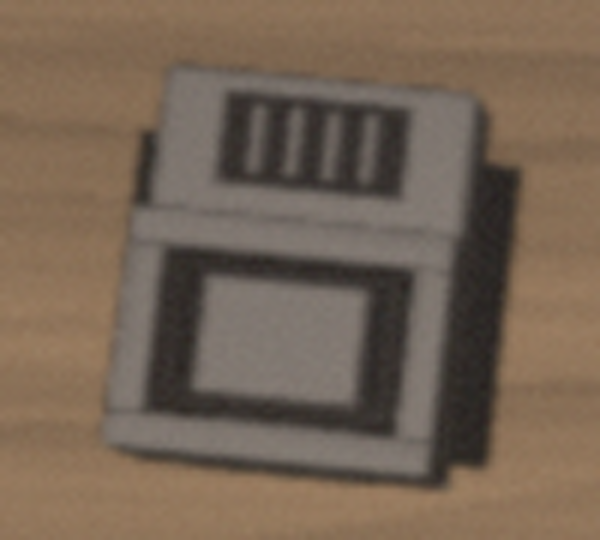

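View pics/traycrop.png

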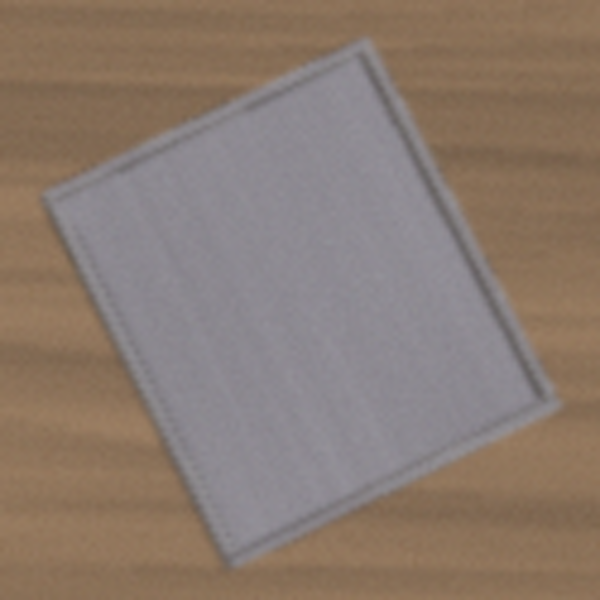

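View pics/dockcrop2.png

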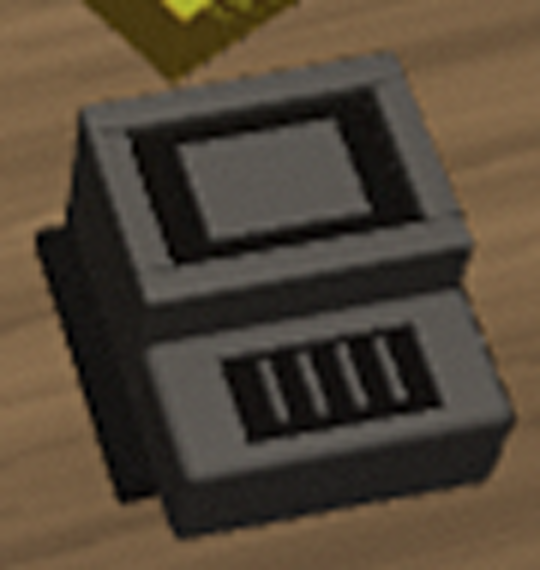

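```bash
cat > h.py <<'E'
import numpy as np
K={'top':np.array([[543.92041346,0,280.76236523],[0,543.92041346,212.49785204],[0,0,1]]),'scene':np.array([[520.18078409,0,273.19787896],[0,520.18078409,207.87328711],[0,0,1]])}
V={'top':np.array([[0.02565721,-0.9996693,0.00172983,-0.0085893],[-0.9886801,-0.02563098,-0.14783342,0.57970352],[0.14782886,0.00208275,-0.98901076,0.99459554],[0,0,0,1]]),
'scene':np.array([[0.27608604,0.96099499,-0.01628284,-0.1475423],[0.81057597,-0.24190857,-0.53333557,-0.43285397],[-0.51647177,0.13404803,-0.84574703,1.2545871],[0,0,0,1]])}
def bp(n,uv,z):
    R=V[n][:3,:3];t=V[n][:3,3];c=-R.T@t
    d=R.T@np.linalg.inv(K[n])@np.array([uv[0],uv[1],1]); return c+d*(z-c[2])/d[2]
def crop(p,s,ox,oy): return [((u+.5)/s-.5+ox,(v+.5)/s-.5+oy) for u,v in p]
E
python3 - <<'E'
from h import *
def rep(n,pts,z):
    P=np.array([bp(n,p,z)[:2] for p in pts]); print(n,P.mean(0).round(4)); 
    for i in range(len(P)):
        d=P[(i+1)%len(P)]-P[i]; print('  ',P[i].round(4),np.hypot(*d).round(4),np.degrees(np.arctan2(d[1],d[0])).round(1))
rep('top',crop([(135,207),(458,240),(430,475),(105,440)],6,145,175),.06)
rep('top',crop([(165,247),(412,270),(393,435),(147,412)],6,145,175),.06)
rep('scene',crop([(130,130),(375,88),(425,218),(173,265)],6,320,140),.06)
rep('scene',crop([(80,105),(395,52),(470,245),(150,305)],6,320,140),.06)
rep('top',crop([(365,38),(43,195),(230,568),(562,403)],4.8,315,170),.017)
rep('top',[(292.5,289.5)],.11)
rep('top',[(222,145)],.03);rep('top',[(175,296)],.03)
for p in [(296,122),(292,168),(281,188),(292,260)]: rep('top',[p],.01)
E
```

```text
top [0.5376 0.1718]
   [0.5782 0.2198] 0.1018 -94.4
   [0.5703 0.1184] 0.0738 175.7
   [0.4968 0.124 ] 0.1014 85.3
   [0.505 0.225] 0.0733 -4.0
top [0.5373 0.1726]
   [0.5658 0.2098] 0.0776 -93.9
   [0.5605 0.1323] 0.0518 176.0
   [0.5088 0.136 ] 0.0767 86.1
   [0.514  0.2125] 0.0518 -3.0
scene [0.5375 0.1756]
   [0.5089 0.139 ] 0.0784 85.3
   [0.5153 0.2171] 0.0505 -5.2
   [0.5656 0.2125] 0.0788 -94.0
   [0.5601 0.1339] 0.0515 174.4
scene [0.5374 0.175 ]
   [0.4953 0.1276] 0.1013 85.1
   [0.5039 0.2285] 0.0751 -5.3
   [0.5787 0.2215] 0.0993 -94.0
   [0.5717 0.1224] 0.0766 176.1
top [ 0.5504 -0.1819]
   [ 0.6591 -0.2088] 0.1485 117.6
   [ 0.5903 -0.0772] 0.1674 -152.7
   [ 0.4415 -0.154 ] 0.1506 -62.6
   [ 0.5109 -0.2876] 0.1679 28.0
top [ 0.4343 -0.0178]
   [ 0.4343 -0.0178] 0.0 0.0
top [0.713  0.1255]
   [0.713  0.1255] 0.0 0.0
top [0.4171 0.2019]
   [0.4171 0.2019] 0.0 0.0
top [ 0.7702 -0.0196]
   [ 0.7702 -0.0196] 0.0 0.0
top [ 0.6749 -0.0137]
   [ 0.6749 -0.0137] 0.0 0.0
top [0.6338 0.0072]
   [0.6338 0.0072] 0.0 0.0
top [ 0.4919 -0.0178]
   [ 0.4919 -0.0178] 0.0 0.0
```

Pack identity confirmed: it is the black block with the grey panel inside the dock. Fitted poses are dock ≈ (0.5375, 0.1735) with yaw −4.5°, and tray ≈ (0.5505, −0.182) with yaw 27.6°. I'll move over the dock with the fingers shut.

send_rows(targets=[[0.5,20,-18,0,-5],[1,60,-54,0,-13],[1,108,-98,0,-23],[1,158,-143,0,-33],[1,208,-188,0,-43],[1,258,-234,-10,-53],[1,308,-279,-20,-63],[1,350,-317,-25,-72],[1,380,-344,-30,-78],[1,394,-357,-30,-79.4]], squeeze=30)

```text
time: 1.35
ee_pos: [0.5388, 0.1715, 0.1997]
tcp_rot: [179.9, 0.1, -4.8]
wrist_force: [-0.0, 0.2, 0.0]
opening: -0.0
```

Run:
```python
from workcell import bot
import cv2
o=bot.get_obs(); print({k:o[k] for k in('time','ee_pos','tcp_rot','wrist_force','opening','q')})
c=bot.camera("wrist"); cv2.imwrite("pics/w1.png",c["pixels"][:,:,::-1]); print(repr(c["intrinsics"]),repr(c["mount"]))
```

```text
{'time': 1.35, 'ee_pos': array([0.5387742 , 0.17147016, 0.19974374]), 'tcp_rot': array([ 1.79936996e+02,  1.12147917e-01, -4.78581853e+00]), 'wrist_force': array([-0.03925347,  0.24062465,  0.02294607]), 'opening': -1.858854097756919e-05, 'q': array([ 1.76619471e+01,  6.68313028e+00,  8.41881590e+00,  9.18633933e+01,
       -1.54074139e-02,  1.12447721e+02])}
array([[309.78166541,   0.        , 280.2953882 ],
       [  0.        , 309.78166541, 217.31800841],
       [  0.        ,   0.        ,   1.        ]]) array([[ 9.99999940e-01, -3.46623599e-04, -2.72977655e-05,
         2.11548166e-04],
       [ 3.38766296e-04,  9.53628068e-01,  3.00987365e-01,
        -7.54503658e-02],
       [-7.82974081e-05, -3.00987356e-01,  9.53628128e-01,
        -1.42074459e-01],
       [ 0.00000000e+00,  0.00000000e+00,  0.00000000e+00,
         1.00000000e+00]])
```

View pics/w1.png

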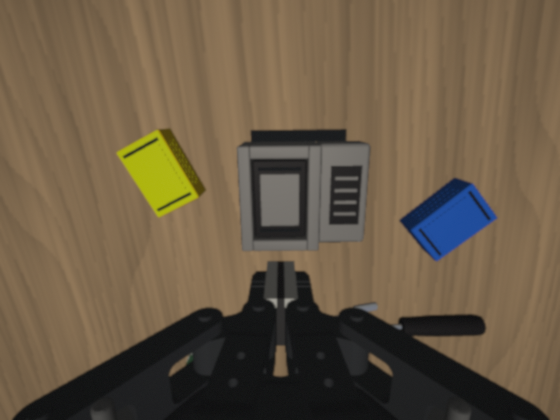

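Run:
```python
import cv2
a=cv2.imread("pics/w1.png")
cv2.imwrite("pics/w1c.png",cv2.resize(a[130:260,230:380],None,fx=4,fy=4,interpolation=cv2.INTER_CUBIC))
```

```text
(no output)
```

View pics/w1c.png

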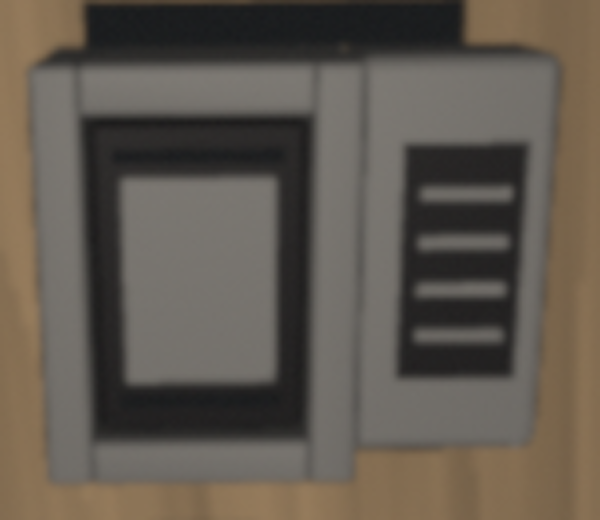

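```bash
cat >> h.py <<'E'
from scipy.spatial.transform import Rotation as Ro
KW=np.array([[309.78166541,0,280.2953882],[0,309.78166541,217.31800841],[0,0,1]])
MW=np.array([[1,-3.46623599e-04,-2.72977655e-05,2.11548166e-04],[3.38766296e-04,.953628068,.300987365,-7.54503658e-02],[-7.82974081e-05,-.300987356,.953628128,-.142074459],[0,0,0,1]])
def bpw(uv,z,pos,rpy):
    R=Ro.from_euler('xyz',rpy,degrees=True).as_matrix(); T=np.eye(4);T[:3,:3]=R;T[:3,3]=pos;T=T@MW
    d=T[:3,:3]@np.linalg.inv(KW)@np.array([uv[0],uv[1],1]);c=T[:3,3];return c+d*(z-c[2])/d[2]
E
python3 - <<'E'
from h import *
pos=[.53877,.17147,.19974];rpy=[179.937,.112,-4.786]
for pts in ([(83,117),(311,117),(306,438),(96,440)],[(32,66),(363,63),(354,482),(50,482)]):
    P=np.array([bpw(p,.06,pos,rpy)[:2] for p in crop(pts,4,230,130)]);print(P.mean(0).round(4))
    for i in range(4):
        d=P[(i+1)%4]-P[i];print(P[i].round(4),np.hypot(*d).round(4),np.degrees(np.arctan2(d[1],d[0])).round(1))
E
```

```text
[0.5381 0.1742]
[0.5153 0.2151] 0.0513 -4.8
[0.5665 0.2108] 0.0775 -94.2
[0.5608 0.1335] 0.0512 175.8
[0.5097 0.1373] 0.0781 85.9
[0.5383 0.1742]
[0.5053 0.2272] 0.0736 -4.3
[0.5787 0.2217] 0.101 -93.8
[0.5719 0.1209] 0.075 175.2
[0.4972 0.1271] 0.1004 85.3
```

The wrist view agrees: dock at (0.538, 0.174), yaw −4.5°. Next I descend to about 8 mm above the rim.

send_rows(targets=[[1,0.5,0.2,-20,0],[1,0.5,0.2,-50,0],[1,0.5,0.2,-85,0],[1,0.5,0.2,-112,0],[1,0.5,0.2,-126,0],[1,0.5,0.2,-132,0],[1,0.5,0.2,-132,0],[1,0.5,0.2,-132,0]])

```text
time: 2.4
ee_pos: [0.5384, 0.1744, 0.0704]
tcp_rot: [-180.0, -0.1, -4.5]
wrist_force: [0.2, -0.1, -0.1]
opening: 0.0
```

Run:
```python
from workcell import bot
o=bot.get_obs(); print({k:o[k] for k in('time','ee_pos','tcp_rot','wrist_force')})
```

```text
{'time': 2.4, 'ee_pos': array([0.53842692, 0.17440088, 0.07039243]), 'tcp_rot': array([-1.79965416e+02, -8.14442068e-02, -4.50682405e+00]), 'wrist_force': array([ 0.20682815, -0.12892934, -0.14660696])}
```

send_rows(targets=[[1,0,0,-2,0],[1,0,0,-4,0],[1,0,0,-6,0],[1,0,0,-7,0],[1,0,0,-7,0]])

```text
time: 3.02
ee_pos: [0.5379, 0.1741, 0.0622]
tcp_rot: [180.0, 0.0, -4.5]
wrist_force: [0.5, -0.3, 0.0]
opening: -0.0001
```

send_rows(targets=[[1,0,0,-1,0],[1,0,0,-2,0],[1,0,0,-2,0]])

```text
time: 3.4
ee_pos: [0.5379, 0.1742, 0.0602]
tcp_rot: [180.0, 0.0, -4.5]
wrist_force: [-0.1, -0.6, 0.1]
opening: 0.0004
```

send_rows(targets=[[1,0,0,-1,0],[1,0,0,-2,0],[1,0,0,-2,0]])

```text
time: 3.78
ee_pos: [0.5379, 0.1742, 0.0582]
tcp_rot: [180.0, 0.0, -4.5]
wrist_force: [-0.9, 0.6, 0.1]
opening: -0.0
```

send_rows(targets=[[1,0,0,-1,0],[1,0,0,-1,0]])

```text
time: 4.03
ee_pos: [0.5379, 0.1741, 0.0572]
tcp_rot: [180.0, 0.0, -4.5]
wrist_force: [0.5, -0.1, -0.1]
opening: 0.0002
```

send_rows(targets=[[1,0,0,-1,0],[1,0,0,-1,0]])

```text
time: 4.28
ee_pos: [0.5379, 0.1742, 0.0564]
tcp_rot: [-180.0, -0.0, -4.5]
wrist_force: [-0.9, 0.1, 0.2]
opening: 0.0
```

send_rows(targets=[[1,0,0,-1,0],[1,0,0,-1,0]])

```text
time: 4.53
ee_pos: [0.5379, 0.1742, 0.0559]
tcp_rot: [-180.0, -0.0, -4.5]
wrist_force: [-2.0, -0.5, 5.4]
opening: 0.0
```

Contact with the pack top is at z ≈ 0.056 and the force is rising. I'll continue in 1 mm steps.

send_rows(targets=[[1,0,0,-1,0],[1,0,0,-1,0]])

```text
time: 4.78
ee_pos: [0.5379, 0.1742, 0.0551]
tcp_rot: [-180.0, -0.0, -4.5]
wrist_force: [-2.2, -0.1, 7.0]
opening: 0.0003
```

send_rows(targets=[[1,0,0,-1,0],[1,0,0,-1,0]])

```text
time: 5.03
ee_pos: [0.538, 0.1742, 0.0542]
tcp_rot: [-180.0, -0.0, -4.5]
wrist_force: [-3.5, -1.2, 6.7]
opening: -0.0002
```

send_rows(targets=[[1,0,0,-1,0],[1,0,0,-1,0]])

```text
time: 5.28
ee_pos: [0.5379, 0.1742, 0.0532]
tcp_rot: [-180.0, -0.0, -4.5]
wrist_force: [-3.1, 0.0, 7.5]
opening: -0.0001
```

send_rows(targets=[[1,0,0,-1,0],[1,0,0,-1,0]])

```text
time: 5.52
ee_pos: [0.538, 0.1742, 0.0522]
tcp_rot: [-180.0, -0.0, -4.5]
wrist_force: [-2.8, -0.6, 8.8]
opening: 0.0003
```

send_rows(targets=[[1,0,0,-0.7,0],[1,0,0,-0.7,0]])

```text
time: 5.78
ee_pos: [0.5379, 0.1742, 0.0515]
tcp_rot: [-180.0, -0.0, -4.5]
wrist_force: [-3.4, -0.4, 8.7]
opening: 0.0003
```

send_rows(targets=[[1,0,0,-0.7,0],[1,0,0,-0.7,0]])

```text
time: 6.02
ee_pos: [0.5379, 0.1742, 0.0509]
tcp_rot: [-180.0, -0.0, -4.5]
wrist_force: [-3.0, -1.0, 8.7]
opening: 0.0001
```

send_rows(targets=[[1,0,0,-0.6,0],[1,0,0,-0.6,0]])

```text
time: 6.28
ee_pos: [0.5379, 0.1742, 0.0506]
tcp_rot: [-180.0, -0.0, -4.5]
wrist_force: [-4.8, -0.8, 11.5]
opening: -0.0001
```

send_rows(targets=[[1,0,0,-0.6,0],[1,0,0,-0.6,0]])

```text
time: 6.52
ee_pos: [0.5379, 0.1743, 0.0504]
tcp_rot: [-180.0, -0.1, -4.5]
wrist_force: [-6.0, -1.5, 15.0]
opening: 0.0002
```

I felt the stop at z ≈ 0.0505 with 15 N. Letting go gently.

send_rows(targets=[[1,0,0,3,0],[1,0,0,8,0],[1,0,0,14,0],[1,0,0,22,0],[1,0,0,32,0],[1,0,0,50,0],[1,0,0,75,0],[1,0,0,100,0],[1,0,0,110,0],[1,0,0,110,0]])

```text
time: 7.78
ee_pos: [0.5382, 0.1743, 0.1594]
tcp_rot: [-180.0, -0.1, -4.5]
wrist_force: [0.1, 0.0, -0.2]
opening: -0.0005
```

Run:
```python
from workcell import bot
import cv2
o=bot.get_obs(); print({k:o[k] for k in('time','ee_pos','tcp_rot','wrist_force')})
c=bot.camera("wrist"); cv2.imwrite("pics/w2.png",c["pixels"][:,:,::-1])
cv2.imwrite("pics/w2c.png",cv2.resize(c["pixels"][100:260,200:400,::-1],None,fx=3,fy=3,interpolation=cv2.INTER_CUBIC))
c=bot.camera("scene"); cv2.imwrite("pics/s2.png",cv2.resize(c["pixels"][140:235,320:410,::-1],None,fx=6,fy=6,interpolation=cv2.INTER_CUBIC))
```

```text
{'time': 7.775, 'ee_pos': array([0.53824822, 0.17429133, 0.15935178]), 'tcp_rot': array([-1.79973035e+02, -6.24228723e-02, -4.51210226e+00]), 'wrist_force': array([ 0.07518079,  0.00096019, -0.2441903 ])}
```

View pics/w2c.png

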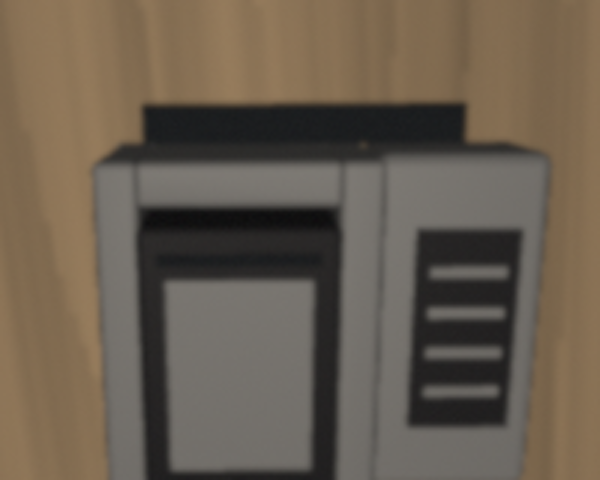

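View pics/s2.png

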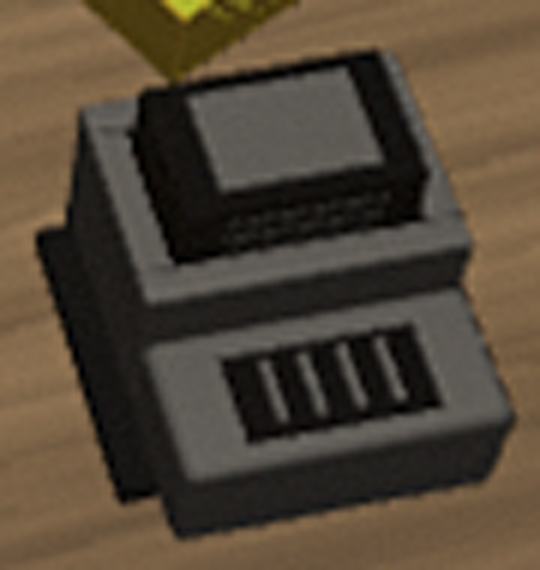

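The pack has risen clear of the rim. In the scene crop its black side now stands up behind the grey panel. I'll open, descend to TCP z ≈ 0.059 and grip across x.

send_rows(targets=[[0,0,0,0,0],[0,0,0,0,0],[0,0,0,-10,0],[0,0,0,-30,0],[0,0,0,-50,0],[0,0,0,-60,0],[0,0,0,-60,0]])

```text
time: 8.75
ee_pos: [0.5374, 0.174, 0.0979]
tcp_rot: [180.0, 0.1, -4.5]
wrist_force: [0.4, -1.5, -0.0]
opening: 0.0853
```

Run:
```python
from workcell import bot
import cv2
o=bot.get_obs(); print({k:o[k] for k in('time','ee_pos','tcp_rot','wrist_force','opening')})
c=bot.camera("wrist"); cv2.imwrite("pics/w3.png",c["pixels"][:,:,::-1])
```

```text
{'time': 8.75, 'ee_pos': array([0.5374376 , 0.17403551, 0.09786598]), 'tcp_rot': array([ 1.79970427e+02,  7.67631464e-02, -4.51353876e+00]), 'wrist_force': array([ 0.39670894, -1.45751476, -0.04902517]), 'opening': 0.08534647184453384}
```

View pics/w3.png

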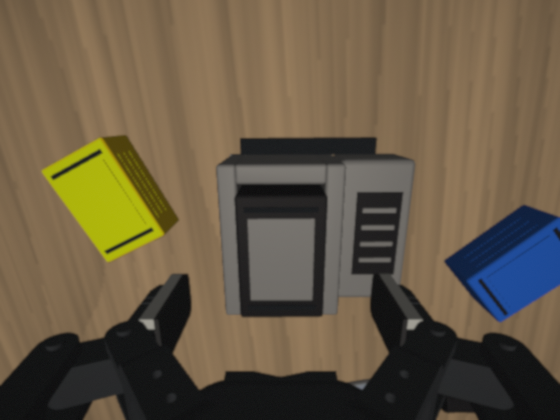

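Pack centred between the open fingers (edges at columns 238 and 326, tool axis at 280). I go down the rest of the way and grip.

send_rows(targets=[[0,0.5,0,-12,0],[0,0.5,0,-26,0],[0,0.5,0,-35,0],[0,0.5,0,-39,0],[0,0.5,0,-39,0],[0.3,0.5,0,-39,0],[0.5,0.5,0,-39,0],[0.7,0.5,0,-39,0],[0.7,0.5,0,-39,0],[0.7,0.5,0,-39,0]], squeeze=50)

```text
time: 10.05
ee_pos: [0.5386, 0.1742, 0.0599]
tcp_rot: [-180.0, -0.0, -4.5]
wrist_force: [0.0, 0.1, 2.9]
opening: 0.0489
```

Run:
```python
from workcell import bot
import cv2
o=bot.get_obs(); print({k:o[k] for k in('time','ee_pos','tcp_rot','wrist_force','opening')})
c=bot.camera("wrist"); cv2.imwrite("pics/w4.png",c["pixels"][:,:,::-1])
```

```text
{'time': 10.05, 'ee_pos': array([0.53855331, 0.17424851, 0.05994369]), 'tcp_rot': array([-1.79985821e+02, -2.54911751e-02, -4.51386409e+00]), 'wrist_force': array([0.03742814, 0.10558022, 2.8953192 ]), 'opening': 0.04885515669025429}
```

View pics/w4.png

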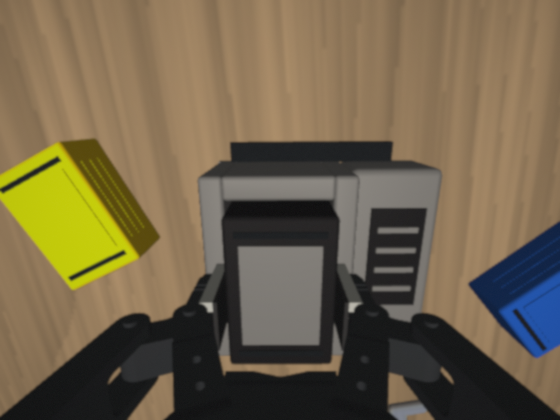

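Gripped at 48.9 mm opening. I lift straight up, then check.

send_rows(targets=[[0.7,0,0,5,0],[0.7,0,0,14,0],[0.7,0,0,26,0],[0.7,0,0,42,0],[0.7,0,0,60,0],[0.7,0,0,78,0],[0.7,0,0,92,0],[0.7,0,0,100,0],[0.7,0,0,100,0]])

```text
time: 11.22
ee_pos: [0.5386, 0.1742, 0.1601]
tcp_rot: [-180.0, -0.0, -4.5]
wrist_force: [0.2, -0.3, -2.2]
opening: 0.0488
```

Run:
```python
from workcell import bot
import cv2
o=bot.get_obs(); print({k:o[k] for k in('time','ee_pos','tcp_rot','wrist_force','opening')})
c=bot.camera("scene"); cv2.imwrite("pics/s5.png",c["pixels"][:,:,::-1])
c=bot.camera("top"); cv2.imwrite("pics/t5.png",c["pixels"][:,:,::-1])
```

```text
{'time': 11.225, 'ee_pos': array([0.53861949, 0.17423364, 0.16013331]), 'tcp_rot': array([-1.79987509e+02, -3.44785708e-02, -4.51419063e+00]), 'wrist_force': array([ 0.2491914 , -0.28602894, -2.16632296]), 'opening': 0.04875492274348804}
```

View pics/s5.png

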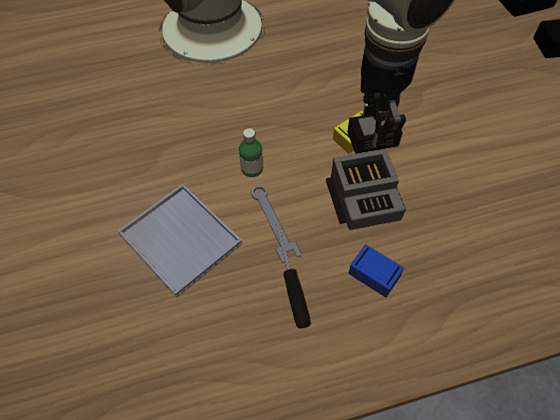

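Pack is out: the empty cradle's brass strips show at (362,173). I carry it to the tray, high enough to clear the bottle.

send_rows(targets=[[0.7,0,-12,0,0],[0.7,1,-45,0,4],[0.7,3,-90,0,8],[0.7,5,-140,0,13],[0.7,7,-190,0,18],[0.7,9,-240,0,23],[0.7,11,-290,0,28],[0.7,12,-330,0,31],[0.7,12,-350,0,32],[0.7,12,-356,0,32]])

```text
time: 12.58
ee_pos: [0.5497, -0.1834, 0.1591]
tcp_rot: [-180.0, 0.0, 27.4]
wrist_force: [0.6, 0.6, -3.1]
opening: 0.0492
```

send_rows(targets=[[0.7,0,0,-10,0],[0.7,0,0,-30,0],[0.7,0,0,-60,0],[0.7,0,0,-90,0],[0.7,0,0,-108,0],[0.7,0,0,-118,0],[0.7,0,0,-122,0],[0.7,0,0,-122,0]])

```text
time: 13.58
ee_pos: [0.5507, -0.1819, 0.0382]
tcp_rot: [180.0, -0.0, 27.5]
wrist_force: [-0.1, -0.2, -2.4]
opening: 0.049
```

Run:
```python
from workcell import bot
import cv2
o=bot.get_obs(); print({k:o[k] for k in('time','ee_pos','tcp_rot','wrist_force','opening')})
c=bot.camera("scene"); cv2.imwrite("pics/s6.png",cv2.resize(c["pixels"][130:320,90:330,::-1],None,fx=3,fy=3,interpolation=cv2.INTER_CUBIC))
```

```text
{'time': 13.575, 'ee_pos': array([ 0.55073586, -0.18186605,  0.0382287 ]), 'tcp_rot': array([ 1.79969674e+02, -3.12208611e-02,  2.74870563e+01]), 'wrist_force': array([-0.10472892, -0.18511338, -2.37514349]), 'opening': 0.04897157057608608}
```

View pics/s6.png

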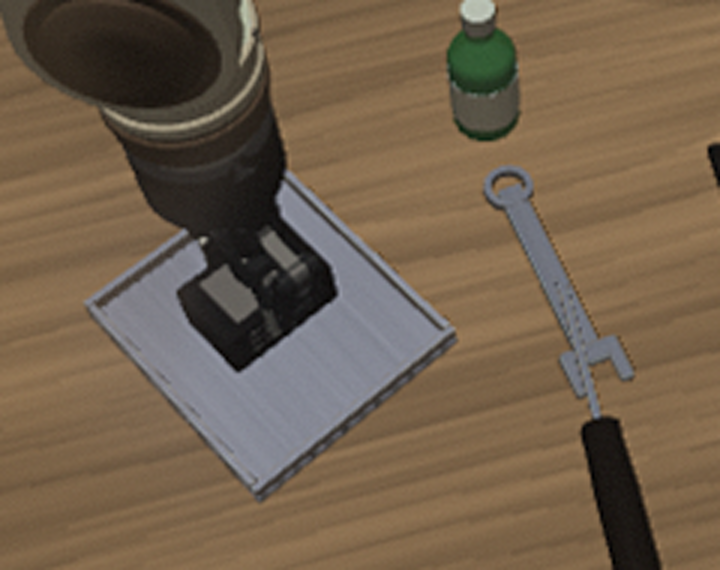

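Pack hangs level over the middle of the tray. I lower it by feel.

send_rows(targets=[[0.7,0,0,-4,0],[0.7,0,0,-8,0],[0.7,0,0,-12,0],[0.7,0,0,-15,0],[0.7,0,0,-15,0]])

```text
time: 14.25
ee_pos: [0.5502, -0.1818, 0.0223]
tcp_rot: [-180.0, 0.0, 27.5]
wrist_force: [-0.2, 0.2, -2.8]
opening: 0.0485
```

send_rows(targets=[[0.7,0,0,-1,0],[0.7,0,0,-2,0],[0.7,0,0,-2,0]])

```text
time: 14.62
ee_pos: [0.5504, -0.1818, 0.0207]
tcp_rot: [-180.0, 0.0, 27.5]
wrist_force: [0.9, -0.1, -2.3]
opening: 0.0486
```

send_rows(targets=[[0.7,0,0,-1,0],[0.7,0,0,-1,0]])

```text
time: 14.88
ee_pos: [0.5505, -0.1819, 0.0202]
tcp_rot: [180.0, -0.0, 27.5]
wrist_force: [-2.3, 0.5, 2.6]
opening: 0.0486
```

Touchdown. Opening, then straight up.

send_rows(targets=[[0.3,0,0,0.3,0],[0,0,0,0.3,0],[0,0,0,0.3,0],[0,0,0,8,0],[0,0,0,25,0],[0,0,0,55,0],[0,0,0,90,0],[0,0,0,120,0],[0,0,0,138,0],[0,0,0,140,0]])

```text
time: 16.12
ee_pos: [0.551, -0.182, 0.1612]
tcp_rot: [179.9, -0.1, 27.5]
wrist_force: [0.6, -0.3, -0.1]
opening: 0.085
```

Run:
```python
from workcell import bot
import cv2
o=bot.get_obs(); print({k:o[k] for k in('time','ee_pos','tcp_rot','wrist_force','opening')})
c=bot.camera("wrist"); cv2.imwrite("pics/w7.png",c["pixels"][:,:,::-1])
```

```text
{'time': 16.125, 'ee_pos': array([ 0.55098419, -0.18201344,  0.16121051]), 'tcp_rot': array([ 1.79905004e+02, -9.27745150e-02,  2.74845438e+01]), 'wrist_force': array([ 0.56123616, -0.31678473, -0.08631558]), 'opening': 0.08498061305024156}
```

View pics/w7.png

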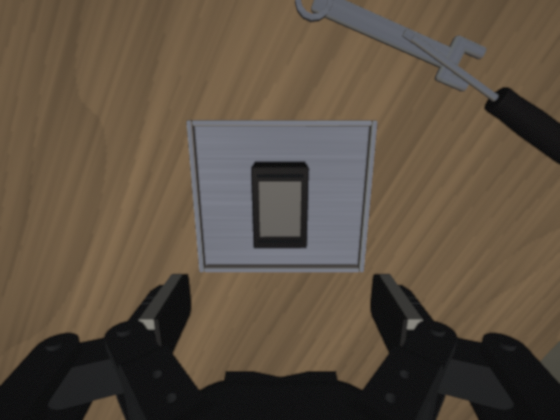

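The pack lies flat in the tray at (280,205), clear of all walls. Back over the dock with the fingers shut.

send_rows(targets=[[1,0,12,0,0],[1,-1,45,0,-4],[1,-3,90,0,-8],[1,-5,140,0,-13],[1,-7,190,0,-18],[1,-9,240,0,-23],[1,-11,290,0,-28],[1,-12,330,0,-31],[1,-12.5,350,0,-32],[1,-12.5,356,0,-32]], squeeze=30)

```text
time: 17.42
ee_pos: [0.5369, 0.1756, 0.1584]
tcp_rot: [180.0, 0.1, -4.4]
wrist_force: [0.1, -0.6, 0.0]
opening: 0.0001
```

send_rows(targets=[[1,0,0,-10,0],[1,0,0,-30,0],[1,0,0,-55,0],[1,0,0,-78,0],[1,0,0,-90,0],[1,0,0,-93,0],[1,0,0,-93,0],[1,0,0,-93,0]])

```text
time: 18.42
ee_pos: [0.5384, 0.1743, 0.0676]
tcp_rot: [-180.0, -0.1, -4.5]
wrist_force: [-0.1, -0.0, -0.1]
opening: -0.0003
```

Run:
```python
from workcell import bot
import cv2
o=bot.get_obs(); print({k:o[k] for k in('time','ee_pos','tcp_rot','wrist_force','opening')})
c=bot.camera("wrist"); cv2.imwrite("pics/w8.png",c["pixels"][:,:,::-1])
```

```text
{'time': 18.425, 'ee_pos': array([0.53837952, 0.17426123, 0.06758164]), 'tcp_rot': array([-1.79970475e+02, -7.10529213e-02, -4.51735924e+00]), 'wrist_force': array([-0.11756346, -0.01550442, -0.08746899]), 'opening': -0.0003334602493393788}
```

View pics/w8.png

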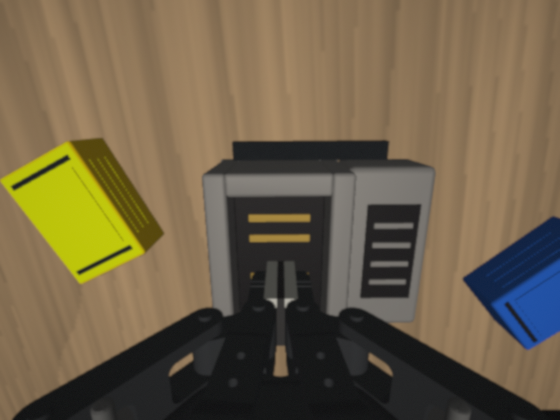

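Run:
```python
from h import *
# points of gripper outline in wrist image, intersect with tool planes y=-0.011 and y=0.011
Ki=np.linalg.inv(KW)
for uv in [(205,318),(180,318),(130,345),(85,370),(250,300),(20,415),(245,280)]:
    d=MW[:3,:3]@Ki@np.array([*uv,1]);c=MW[:3,3]
    print(uv,[(c+d*(y-c[1])/d[1]).round(4).tolist() for y in(-.0135,-.011,0,.011)])
```

```text
(205, 318) [[-0.0245, -0.0135, -0.0553], [-0.0254, -0.011, -0.0518], [-0.0298, 0.0, -0.0364], [-0.0342, 0.011, -0.021]]
(180, 318) [[-0.0326, -0.0135, -0.0553], [-0.034, -0.011, -0.0518], [-0.0398, 0.0, -0.0364], [-0.0456, 0.011, -0.0209]]
(130, 345) [[-0.0431, -0.0135, -0.068], [-0.0449, -0.011, -0.065], [-0.0526, 0.0, -0.0519], [-0.0603, 0.011, -0.0387]]
(85, 370) [[-0.0505, -0.0135, -0.0773], [-0.0525, -0.011, -0.0747], [-0.0615, 0.0, -0.0632], [-0.0705, 0.011, -0.0517]]
(250, 300) [[-0.0107, -0.0135, -0.0447], [-0.0111, -0.011, -0.0407], [-0.0131, 0.0, -0.0235], [-0.015, 0.011, -0.0062]]
(20, 415) [[-0.0571, -0.0135, -0.0902], [-0.0594, -0.011, -0.0881], [-0.0695, 0.0, -0.0789], [-0.0797, 0.011, -0.0697]]
(245, 280) [[-0.0141, -0.0135, -0.0301], [-0.0147, -0.011, -0.0256], [-0.0172, 0.0, -0.0057], [-0.0197, 0.011, 0.0142]]
```

The shut linkage spreads about ±30 mm some 50 mm behind the tips. That is too tight in the well's 52 mm direction at full depth (about 45 mm), so I turn 90° to put the spread along the 78 mm side.

send_rows(targets=[[1,0,0,5,8],[1,0,0,5,18],[1,0,0,5,28],[1,0,0,5,38],[1,0,0,5,48],[1,0,0,5,58],[1,0,0,5,68],[1,0,0,5,78],[1,0,0,5,86],[1,0,0,5,90]])

```text
time: 19.73
ee_pos: [0.5382, 0.1743, 0.0722]
tcp_rot: [180.0, -0.0, 85.7]
wrist_force: [0.4, 0.0, 0.3]
opening: 0.0001
```

send_rows(targets=[[1,0,0,-2,0],[1,0,0,-6,0],[1,0,0,-10,0],[1,0,0,-14,0],[1,0,0,-18,0],[1,0,0,-20,0],[1,0,0,-20,0]])

```text
time: 20.6
ee_pos: [0.5378, 0.1741, 0.0515]
tcp_rot: [-180.0, 0.0, 85.5]
wrist_force: [0.1, -0.0, -0.5]
opening: -0.0
```

Run:
```python
from workcell import bot
import cv2
o=bot.get_obs(); print({k:o[k] for k in('time','ee_pos','tcp_rot','wrist_force','opening')})
c=bot.camera("wrist"); cv2.imwrite("pics/w9.png",c["pixels"][:,:,::-1])
```

```text
{'time': 20.6, 'ee_pos': array([0.53781818, 0.17414546, 0.05152267]), 'tcp_rot': array([-1.79985565e+02,  5.18152645e-03,  8.54827704e+01]), 'wrist_force': array([ 0.09390772, -0.01050885, -0.47708876]), 'opening': -2.5669819567666263e-05}
```

View pics/w9.png

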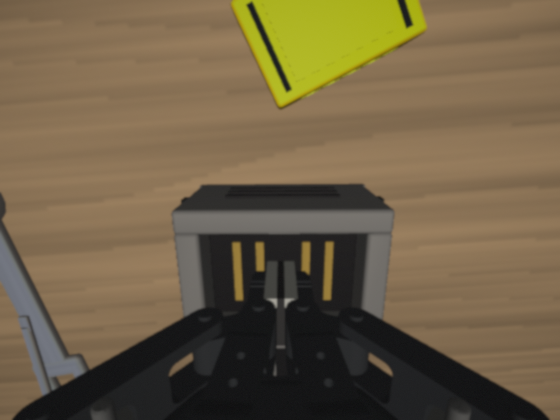

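send_rows(targets=[[1,0,0,-3,0],[1,0,0,-6,0],[1,0,0,-9,0],[1,0,0,-12,0],[1,0,0,-12,0]])

```text
time: 21.28
ee_pos: [0.538, 0.1742, 0.0402]
tcp_rot: [180.0, -0.0, 85.5]
wrist_force: [-2.2, -0.6, 6.2]
opening: -0.0002
```

send_rows(targets=[[1,0,0,-3,0],[1,0,0,-6,0],[1,0,0,-9,0],[1,0,0,-12,0],[1,0,0,-15,0],[1,0,0,-18,0],[1,0,0,-18,0]])

```text
time: 22.15
ee_pos: [0.538, 0.1742, 0.0226]
tcp_rot: [180.0, -0.0, 85.5]
wrist_force: [-4.2, -1.3, 9.6]
opening: 0.0001
```

send_rows(targets=[[1,0,0,-1.5,0],[1,0,0,-3,0],[1,0,0,-4.5,0],[1,0,0,-4.5,0]])

```text
time: 22.65
ee_pos: [0.538, 0.1742, 0.0183]
tcp_rot: [180.0, -0.0, 85.5]
wrist_force: [-4.5, -0.0, 10.9]
opening: 0.0004
```

send_rows(targets=[[1,0,0,-1,0],[1,0,0,-1,0]])

```text
time: 22.9
ee_pos: [0.538, 0.1742, 0.0173]
tcp_rot: [180.0, -0.0, 85.5]
wrist_force: [-4.9, -0.8, 11.2]
opening: -0.0002
```

send_rows(targets=[[1,0,0,-0.7,0],[1,0,0,-0.7,0]])

```text
time: 23.15
ee_pos: [0.538, 0.1742, 0.0167]
tcp_rot: [180.0, -0.0, 85.5]
wrist_force: [-4.4, -1.1, 11.1]
opening: -0.0001
```

send_rows(targets=[[1,0,0,-0.7,0],[1,0,0,-0.7,0]])

```text
time: 23.4
ee_pos: [0.538, 0.1742, 0.016]
tcp_rot: [180.0, -0.0, 85.5]
wrist_force: [-4.3, -2.1, 10.9]
opening: 0.0003
```

send_rows(targets=[[1,0,0,-0.7,0],[1,0,0,-0.7,0]])

```text
time: 23.65
ee_pos: [0.538, 0.1742, 0.0153]
tcp_rot: [180.0, -0.0, 85.5]
wrist_force: [-4.9, -1.0, 10.8]
opening: -0.0001
```

send_rows(targets=[[1,0,0,-0.6,0],[1,0,0,-0.6,0]])

```text
time: 23.9
ee_pos: [0.538, 0.1742, 0.0147]
tcp_rot: [180.0, -0.0, 85.5]
wrist_force: [-5.0, -1.3, 11.4]
opening: -0.0003
```

send_rows(targets=[[1,0,0,-0.6,0],[1,0,0,-0.6,0]])

```text
time: 24.15
ee_pos: [0.538, 0.1742, 0.0144]
tcp_rot: [179.9, -0.0, 85.5]
wrist_force: [-5.6, -1.7, 13.9]
opening: -0.0002
```

send_rows(targets=[[1,0,0,-0.3,0],[1,0,0,-0.3,0]])

```text
time: 24.4
ee_pos: [0.5381, 0.1742, 0.0143]
tcp_rot: [179.9, -0.0, 85.5]
wrist_force: [-5.3, -1.7, 15.7]
opening: 0.0002
```

The stop is felt again at z ≈ 0.0143, where predicted, at under 16 N. Raising: the force should vanish after about 4–5 mm if the catch holds.

send_rows(targets=[[1,0,0,2,0],[1,0,0,4,0],[1,0,0,6,0],[1,0,0,8,0],[1,0,0,10,0],[1,0,0,10,0]])

```text
time: 25.15
ee_pos: [0.5379, 0.1742, 0.0225]
tcp_rot: [180.0, 0.0, 85.5]
wrist_force: [0.2, 0.0, -0.2]
opening: 0.0002
```

send_rows(targets=[[1,0,0,8,0],[1,0,0,20,0],[1,0,0,40,0],[1,0,0,65,0],[1,0,0,95,0],[1,0,0,125,0],[1,0,0,145,0],[1,0,0,150,0],[1,0,0,150,0]])

```text
time: 26.28
ee_pos: [0.538, 0.1742, 0.1726]
tcp_rot: [180.0, -0.0, 85.5]
wrist_force: [-1.1, -0.3, -0.2]
opening: -0.0001
```

Run:
```python
from workcell import bot
import cv2
o=bot.get_obs(); print({k:o[k] for k in('time','ee_pos','tcp_rot','wrist_force','opening')})
c=bot.camera("wrist"); cv2.imwrite("pics/w10.png",c["pixels"][:,:,::-1])
c=bot.camera("scene"); cv2.imwrite("pics/s10.png",c["pixels"][:,:,::-1])
```

```text
{'time': 26.275, 'ee_pos': array([0.53795932, 0.17418126, 0.17263159]), 'tcp_rot': array([ 1.79983611e+02, -5.20742455e-03,  8.54850589e+01]), 'wrist_force': array([-1.14141864, -0.29336002, -0.18790005]), 'opening': -8.150583860196418e-05}
```

View pics/w10.png

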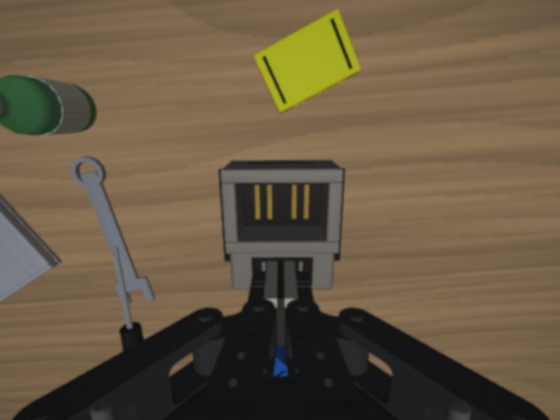

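View pics/s10.png

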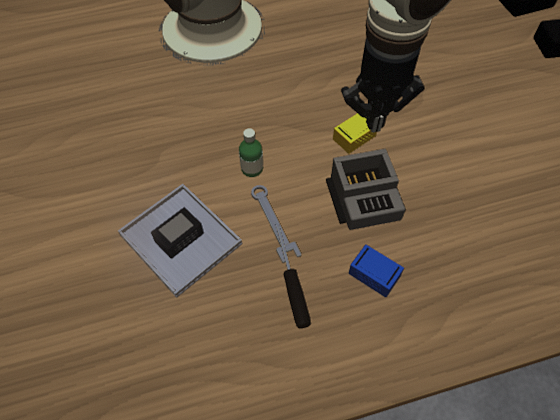

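The force was zero at z = 0.0225 and the strips now sit deep in the well, so the cradle is caught. The pack is in the tray and the other tools are where they were. Handing in.

Run:
```python
from workcell import bot
print(bot.job_done()); print(bot.get_obs()['time'])
```

```text
the job is handed in; nothing more can be done
None
the job is handed in; nothing more can be done
```

The job is done and handed in at about 26 s of the 54 s allowed; handing in reports no verdict.

- **Release:** I pressed the pack down until I felt the stop, with about 15 N, and it rose clear of the rim when let go.
- **Pack:** I gripped it across its 50 mm side, lifted it out and set it down by touch. It lies flat in the middle of the tray, clear of the walls.
- **Cradle:** I turned the gripper 90° so its linkage fitted the well, then pressed the empty cradle to the stop with under 16 N. It stayed down: the force was zero with the tips 22.5 mm above the bench, where a released cradle would still have pushed. The last pictures show its brass strips deep in the well.

The last pictures show the screwdriver, oil bottle, wrench and look-alikes where they were, and the arm was clear of everything. A small sideways force of up to about 6 N showed while pressing; otherwise no check failed or disagreed.

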